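# Press both end caps onto a window rail

### The job

Pick up the window rail on the bench, holding it by its pale wood and not by its dark end caps, and press it end-on against the front of the fixed steel stop until that cap is fully home, then turn the rail round and press the other cap fully home against the stop in the same way. Then lower the rail onto the two bearers of the drying rack before letting go, in the middle of the free bay marked in blue, across the bearers and in line with the finished rail beside it, and leave it lying there. Do not disturb the finished rail or the other things on the bench.

Things in the scene. Friction and masses are not known exactly. Their poses are not given: they have to be found in the camera images.
- rail_mid (a point): Centre of the loose pale wooden rail (the workpiece), which lies flat on the bench at the start, anywhere to one side. Pale wood body 130 mm long (its x) x 42 mm wide (its y) x 40 mm high (its z); about 0.2 kg with its caps. At each end (+x and -x) a dark wooden cap, 18 mm thick (x) x 42 x 38 mm, on two dowels, stands off the pale wood by a gap of 10 to 18 mm. With both caps home the piece is 166 mm long. The caps do not touch the bench.
- cap_a (a joint): Gap (m) between the rail's +x end and its dark cap; 0 is fully home, 0.02 the most. Stiff: it slides under about 6 N (a little more when moved fast), stays where it is left and does not spring back; at 0 it meets the wood and is solid.
- cap_b (a joint): The same for the cap at the rail's -x end.
- stop_mid (a point): Centre of the working face of the fixed stop, on the surface of the face, 40 mm above the bench. Bare steel plate 150 mm wide (its y) and 80 mm high standing upright on the bench, backed by a green block bolted down behind it, 84 mm deep in all. The face looks along its -x, roughly towards the robot; nothing lies in front of it.
- bay (a point): Centre of the free bay of the drying rack, at the height of the bearers' tops (32 mm above the bench). The rack is fixed: a plywood board 170 (x) x 200 (y) x 12 mm with two bearers 20 mm wide and 20 mm high that run along its y, 40 mm to either side of the bay's middle in x. Blue patches 60 mm long on the bearers mark the bay. The rail is to lie along its x, either way round, so that its centre is then 20 mm above this point.
- done_rail: Finished rail with both caps home, 166 x 42 x 40 mm, lying loose on the same bearers, its long axis along the bay's x, 96 mm from the bay's middle on its +y side. Origin: centre of its underside. Leave it alone.
- offcut1: Bystander: offcut of brown timber, 70 x 50 x 30 mm. Origin: centre of its underside.
- offcut2: Bystander: offcut of dark timber, 90 x 45 x 30 mm. Origin: centre of its underside.
- glue: Bystander: closed yellow bottle with a red cap, 56 mm across, 150 mm tall. Origin: centre of its underside.
- tape: Bystander: orange roll, 100 mm across, 25 mm high. Origin: centre of its underside.
- mallet: Bystander: wooden mallet lying down: head 70 x 120 x 70 mm, handle 200 mm towards its -x. Origin: underside, where the handle meets the head (the head's middle is 30 mm towards +x).
Things that resemble listed ones, but are neither listed nor needed, are in the scene too. Leave any turquoise look-alike of the part that bears rail_mid alone.

How it is judged:
By the outcome, as a careful person would: the job done as asked, in the order asked, and still so for the second after the job is handed in, with the robot touching nothing.
It also fails if it takes over 64 s, if anything falls off the work surface, if the arm or the gripper's body presses on something with over 40 N, if the wrist force passes 120 N, or if a joint passes its speed limit or range.

### The arm

A 6-joint arm with a two-finger parallel gripper is mounted at the origin on the work surface. World frame = base frame: x ahead of the robot, y to its left, z up, the work surface at z = 0. Lengths are in m, angles in rad, forces in N, time in s.
With the tool pointing down it reaches from about 0.375 to 0.75 m from the base axis. Payload 9 kg.
Tool frame: the origin (TCP) lies between the finger pads; the fingertips stand 22 mm ahead of it and the grasp point (between the pads) lies 3 mm ahead of it (manip.tip_extent is the distance from the TCP to the fingertips, in m); z points along the fingers, y is the direction in which the jaws open and shut (so a half turn about z gives the same grasp; the last joint's range is limited). The gripper opens to 85 mm and grips with 20 to 120 N. Pads are 22 mm wide; open, the fingers measure 114 mm over their backs; the gripper's body (76 mm by 85 mm) begins 54 mm behind the grasp point. The pads swing forward as they close: fully open they stand 13 mm farther back than shut.
Start: joints at [-1.382, 0.104, 0.097, 1.564, 0, 1.353], TCP at [0.237, -0.551, 0.253] pointing down, gripper open.
Joint ranges: [-2.99, 2.99], [-0.84, 1.86], [-1.1, 1.16], [-1.84, 2.11], [-1.51, 1.56], [-3.14, 3.14]. Speed limits (rad/s): [2.22, 2.22, 2.57, 3.14, 3.14, 3.14].

### API

Orientations are given as a 3x3 rotation matrix whose columns are the frame's x, y, z axes.
In Python, from station import manip gives the robot as it stands.
- The arm moves only by the tool send_rows, never from a script. Its argument "rows" is a list that holds one entry, the list of rows, each a list of 4 numbers: the shift along the tool's x, y, z in cm, then the turn about the tool's z in degrees. A call has 1 to 12 rows; each row is the pose to reach, as a shift and turn from the pose commanded when the call began, along the tool's axes at that moment; what a row does not reach only later rows make up. A row lasts 1/8 s, in which the tool goes at most 62.5 mm and 10.7 degrees, less where a joint would pass 70% of its speed; a pose out of reach is approached as far as the arm can. A call with a gripper value outside its range is refused whole. "gripper" is the closure, from 0 (fully open) to 1 (shut), set as the call begins (left out, the last holds). The fingers move at their own pace and stop on an object; the grip force is fixed at half the most. Time passes only in rows, so rows that repeat a pose let the fingers close. It gives the time, the measured TCP pose, the force and the opening at its end, in the units of the state.
- manip.observe(): the state, without advancing time (a new reading comes with each control period).
- manip.get_image(name): name is "side" or "top"; returns a dict with "img" (400x640x3 uint8, red, green, blue), "mtx" (3x3 intrinsics, pixels), "R" (3x3) and "t" (3): a world point X has camera coordinates R X + t. Camera axes: x right, y down, z forward; pixel columns grow to the right and rows downward; lengths in m; the calibration is good to about 2 mm. A picture is of the moment at which its call begins. There is no depth.
- manip.hand_in(): hands the job in, once; it reports no verdict.
The state is a dict: "t": time; "joint_positions": joint angles; "joint_velocities": joint speeds; "tau": joint torques, N m; "position": TCP position; "tool_rot": TCP orientation; "wrist_force": force on the tool from outside, world axes, zero at the start; "ft_torque": the same for the moment, N m; "finger_gap": opening from 0.0 (shut) to 1.0 (fully open).
Only numpy, scipy, OpenCV 4.12 (cv2) and the standard library are available. Lean on these libraries where they do the work, as an engineer would, in place of code of your own. Each camera call takes 0.05 s, during which the arm holds its last target.

## Working session

There is one attempt and no reset: what is moved stays moved. The work goes in short steps, Python scripts to look and compute and a tool call to move; the robot and the scene stay as the last step left them, time stands still between calls to the robot, and variables do not carry over. Pictures are saved under pics/ and viewed, and the job is handed in when it is done.

Besides the shell and the picture viewer there is one more tool, called after ">>>" by a JSON object that holds its "op" and its "data", one argument or row to a line. send_rows: Moves the arm, as the interface text tells. Its arguments: {"type":"object","properties":{"rows":{"type":"array","items":{"type":"array","items":{"type":"array","items":{"type":"number"}}}},"gripper":{"type":"number"}},"required":["rows"]}

```bash
ls; mkdir -p pics; python3 - <<'E'
from station import manip
import cv2,numpy as np
s=manip.observe();print(s['t'],s['position'],s['tool_rot'],s['finger_gap'])
for n in('side','top'):
    d=manip.get_image(n);cv2.imwrite(f'pics/{n}0.png',d['img'][:,:,::-1]);print(n,d['mtx'],d['R'],d['t'],-np.array(d['R']).T@d['t'])
E
```

```text
pics
0.0 [ 0.23735098 -0.55073063  0.25252839] [[ 9.18397267e-01  3.95659446e-01 -2.51189268e-04]
 [ 3.95659427e-01 -9.18396403e-01  1.29019624e-03]
 [ 2.79787008e-04 -1.28429810e-03 -9.99999136e-01]] 0.9998553302042993
side [[516.58572305   0.         318.98786938]
 [  0.         516.58572305 203.31906229]
 [  0.           0.           1.        ]] [[ 0.99361442 -0.11158067  0.01673737]
 [-0.06378954 -0.67789851 -0.73238276]
 [ 0.093066    0.7266384  -0.68068741]] [-0.54676874  0.01823157  1.99205769] [ 0.35904745 -1.49615529  1.37847254]
top [[438.44768813   0.         317.28932501]
 [  0.         438.44768813 198.36751492]
 [  0.           0.           1.        ]] [[ 0.05422234 -0.99851525 -0.00521904]
 [-0.97581091 -0.0518794  -0.21237135]
 [ 0.21178527  0.01660807 -0.9771751 ]] [-0.1047606   0.57146339  1.60484951] [ 0.22343709 -0.10161133  1.68903468]
```

View pics/side0.png

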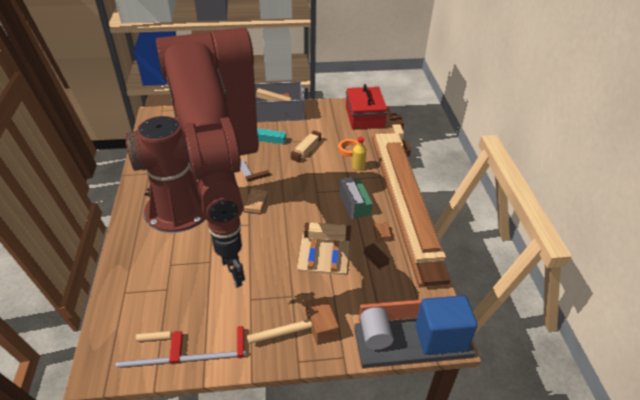

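View pics/top0.png

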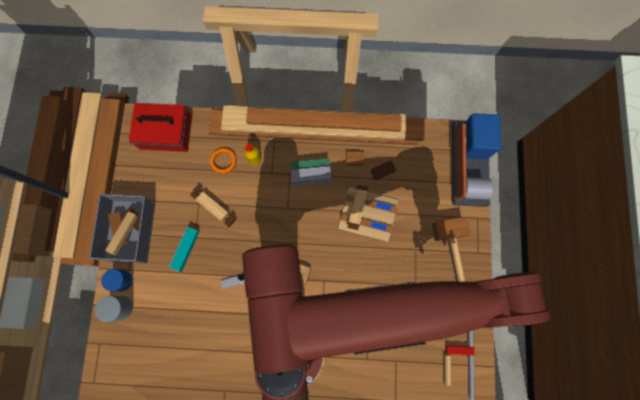

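The side view shows the workpiece at about (307,145), which is (213,206) in top. These could be taken for it:
- the turquoise look-alike, side (271,136), top (184,248)
- a pale piece in the grey crate, top (123,232)
- the finished rail on the rack, side (327,232), top (355,205)
- the vise and clamp wood, top (447,370)

I choose the pale one with dark caps lying on the bench. Next I'll check it in close crops.

```bash
python3 - <<'E'
import cv2,numpy as np
s=cv2.imread('pics/side0.png');t=cv2.imread('pics/top0.png')
def c(im,x,y,w,h,f):return cv2.resize(im[y:y+h,x:x+w],None,fx=f,fy=f,interpolation=cv2.INTER_CUBIC)
a=c(s,280,120,50,45,8);b=c(t,180,178,65,55,6)
cv2.imwrite('pics/c1.png',a);cv2.imwrite('pics/c2.png',b)
cv2.imwrite('pics/c3.png',c(s,290,170,100,105,5))
cv2.imwrite('pics/c4.png',c(t,280,140,130,110,5))
E
```

```text
(no output)
```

View pics/c1.png

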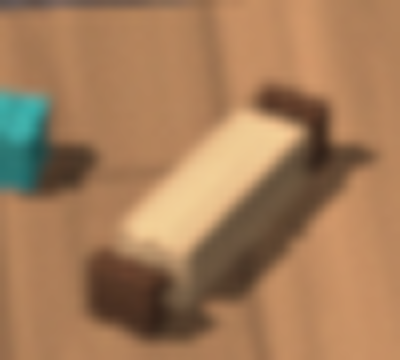

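View pics/c2.png

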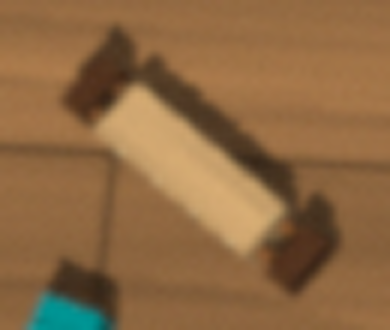

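View pics/c3.png

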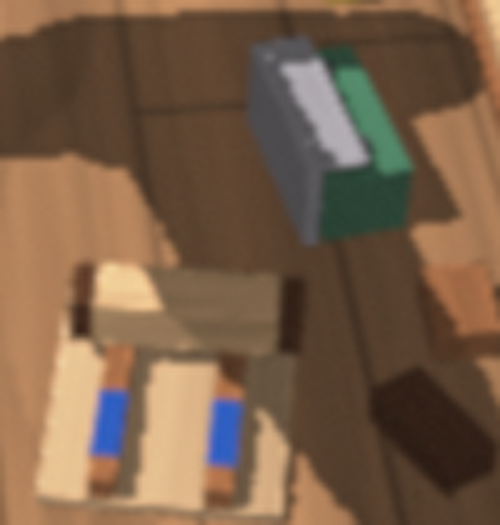

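View pics/c4.png

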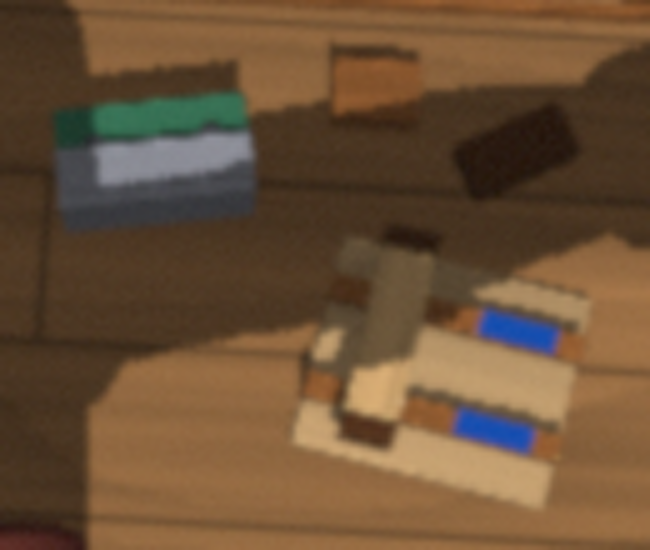

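The crops confirm it: pale body, with a dark cap standing off at each end. Next come contrast-stretched zooms of the stop and rack to get their corners.

```bash
python3 - <<'E'
import cv2,numpy as np
s=cv2.imread('pics/side0.png');t=cv2.imread('pics/top0.png')
def c(im,x,y,w,h,f,g=0.6,st=5):
    a=im[y:y+h,x:x+w]; a=(255*(a/255.)**g).astype(np.uint8)
    o=cv2.resize(a,None,fx=f,fy=f,interpolation=cv2.INTER_CUBIC)
    for i in range(0,w,st):
        X=int((i+.5)*f); cv2.line(o,(X,0),(X,6),(0,0,255),1); cv2.putText(o,str(x+i),(X,16),0,.35,(0,0,255),1)
    for i in range(0,h,st):
        Y=int((i+.5)*f); cv2.line(o,(0,Y),(6,Y),(0,0,255),1); cv2.putText(o,str(y+i),(7,Y+4),0,.35,(0,0,255),1)
    return o
cv2.imwrite('pics/d1.png',c(s,335,172,42,50,12,.5))
cv2.imwrite('pics/d2.png',c(t,286,152,50,40,14,.5))
cv2.imwrite('pics/d3.png',c(s,293,218,62,58,10,.6))
cv2.imwrite('pics/d4.png',c(t,335,182,66,62,9,.6))
E
```

```text
(no output)
```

View pics/d1.png

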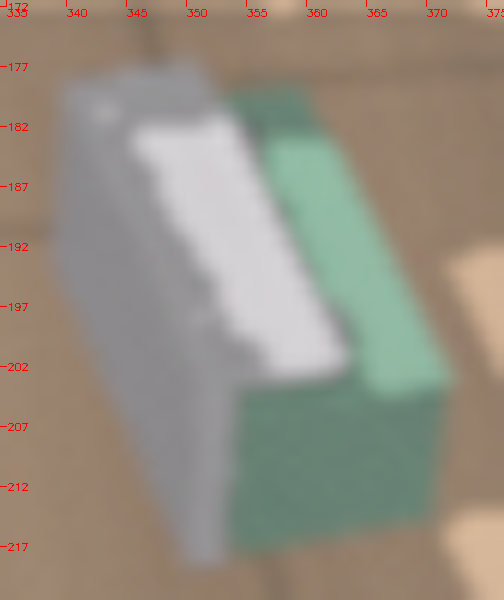

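View pics/d2.png

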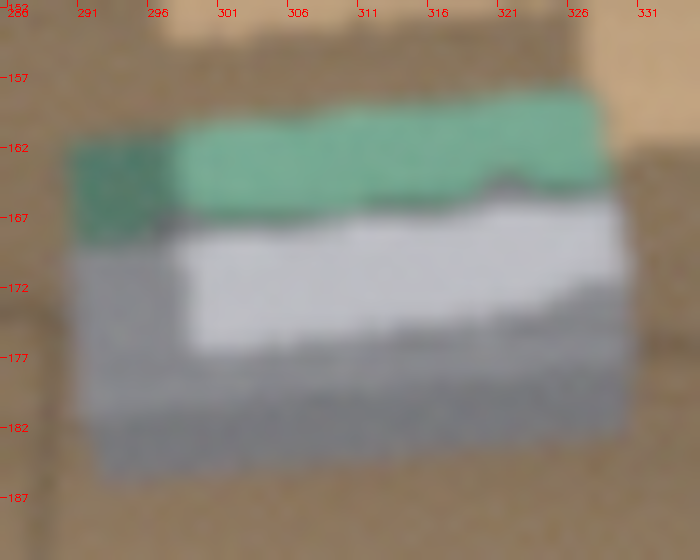

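View pics/d3.png

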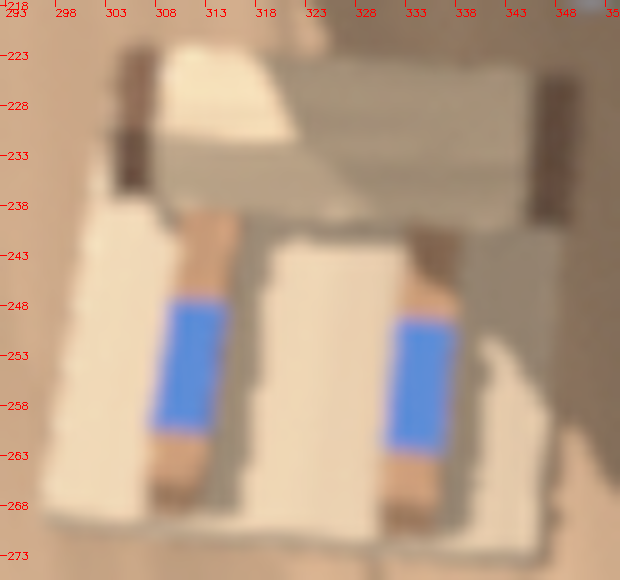

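View pics/d4.png

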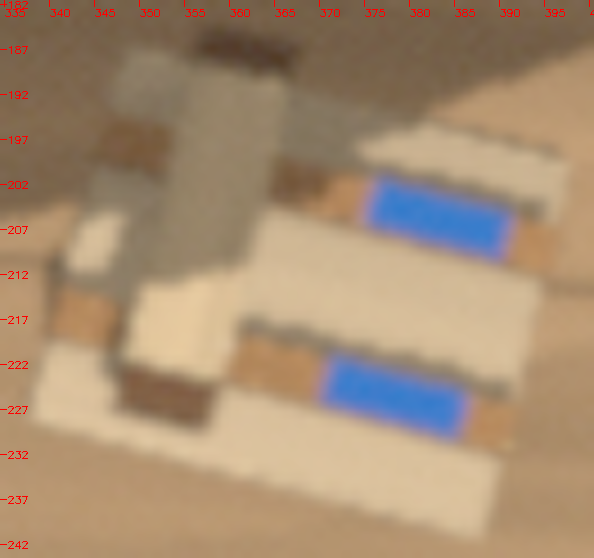

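```bash
cat > h.py <<'E'
import cv2,numpy as np
from scipy.optimize import least_squares
CAM={'side':(516.58572305,318.98786938,203.31906229,np.array([[ 0.99361442,-0.11158067,0.01673737],[-0.06378954,-0.67789851,-0.73238276],[0.093066,0.7266384,-0.68068741]]),np.array([-0.54676874,0.01823157,1.99205769])),
'top':(438.44768813,317.28932501,198.36751492,np.array([[ 0.05422234,-0.99851525,-0.00521904],[-0.97581091,-0.0518794,-0.21237135],[0.21178527,0.01660807,-0.9771751 ]]),np.array([-0.1047606,0.57146339,1.60484951]))}
def proj(n,P):
    f,cx,cy,R,t=CAM[n];c=np.atleast_2d(P)@R.T+t
    return np.c_[f*c[:,0]/c[:,2]+cx,f*c[:,1]/c[:,2]+cy]
def back(n,px,z):
    f,cx,cy,R,t=CAM[n];d=R.T@np.array([(px[0]-cx)/f,(px[1]-cy)/f,1]);o=-R.T@t
    return o+d*(z-o[2])/d[2]
def fit(obs,x0):
    """obs: list (cam,local xyz,px)"""
    def W(p,l):
        c,s=np.cos(p[2]),np.sin(p[2]);return np.array([p[0]+c*l[0]-s*l[1],p[1]+s*l[0]+c*l[1],l[2]])
    def r(p):return np.concatenate([proj(n,W(p,l))[0]-u for n,l,u in obs])
    q=least_squares(r,x0,loss='soft_l1');return q.x,r(q.x).reshape(-1,2)
E
cat > m.py <<'E'
from h import *
S=lambda x,y:(335+x/12-.5,172+y/12-.5); T=lambda x,y:(286+x/14-.5,152+y/14-.5)
h=.08;a=.075;D=.084
o=[('side',(0,-a,0),S(185,562)),('side',(0,a,0),S(52,270)),('side',(0,a,h),S(62,82)),('side',(D,a,h),S(310,90)),('side',(D,-a,h),S(452,380)),('side',(D,-a,0),S(430,515)),
('top',(0,a,0),T(105,487)),('top',(0,-a,0),T(630,430)),('top',(0,-a,h),T(635,365)),('top',(D,-a,h),T(600,95)),('top',(D,a,h),T(68,140)),('top',(0,a,h),T(80,415))]
p,r=fit(o,[.6,.1,0]);print('stop',p);print(r.round(1).tolist())
# rail pale top
S=lambda x,y:(280+(x+.5)/8-.5,120+(y+.5)/8-.5); T=lambda x,y:(180+(x+.5)/6-.5,178+(y+.5)/6-.5)
L=.065;w=.021
o=[('top',(L,w,.04),T(140,83)),('top',(L,-w,.04),None)]
o=[('side',(L,w,.04),S(245,106)),('side',(L,-w,.04),S(308,132)),('side',(-L,-w,.04),S(185,268)),('side',(-L,w,.04),S(120,228)),
('top',(L,w,.04),T(97,128)),('top',(L,-w,.04),T(140,83)),('top',(-L,-w,.04),T(290,212)),('top',(-L,w,.04),T(246,257))]
for n,l,u in o: print(n,l,back(n,u,.04).round(3))
E
python3 m.py; python3 - <<'E'
from h import *
for n in('side','top'):
    im=cv2.imread(f'pics/{n}0.png');hs=cv2.cvtColor(im,cv2.COLOR_BGR2HSV)
    x0,y0,x1,y1=(293,218,355,276) if n=='side' else (335,182,400,244)
    b=im.astype(float);w=np.clip(b[...,0]-b[...,2]-20,0,None)  # blue excess
    m=np.zeros_like(w);m[y0:y1,x0:x1]=w[y0:y1,x0:x1]
    k,lab,st,ce=cv2.connectedComponentsWithStats((m>0).astype(np.uint8))
    for i in range(1,k):
        if st[i,4]<20:continue
        ys,xs=np.where(lab==i);ww=m[ys,xs];c=(np.dot(xs,ww)/ww.sum(),np.dot(ys,ww)/ww.sum())
        print(n,np.round(c,2),st[i],back(n,c,.032).round(4))
E
```

```text
stop [ 0.64327988 -0.04804758  0.14156534]
[[-0.3, 0.6], [-0.1, -0.6], [-0.1, -0.3], [-0.3, -4.1], [0.3, -3.2], [0.3, 0.9], [-0.1, 0.2], [0.1, 1.0], [0.2, 0.4], [0.7, -1.4], [-0.3, -1.3], [0.5, 0.3]]
side (0.065, 0.021, 0.04) [0.555 0.395 0.04 ]
side (0.065, -0.021, 0.04) [0.587 0.368 0.04 ]
side (-0.065, -0.021, 0.04) [0.508 0.251 0.04 ]
side (-0.065, 0.021, 0.04) [0.476 0.289 0.04 ]
top (0.065, 0.021, 0.04) [0.554 0.394 0.04 ]
top (0.065, -0.021, 0.04) [0.585 0.37  0.04 ]
top (-0.065, -0.021, 0.04) [0.506 0.265 0.04 ]
top (-0.065, 0.021, 0.04) [0.475 0.29  0.04 ]
side [311.51 254.16] [308 248   8  13  79] [ 0.4885 -0.3132  0.032 ]
side [334.51 256.13] [331 250   8  13  81] [ 0.5666 -0.3299  0.032 ]
top [383.23 205.78] [376 202  16   9  91] [ 0.5669 -0.3286  0.032 ]
top [378.34 225.63] [371 221  16  10  92] [ 0.4887 -0.3117  0.032 ]
```

```bash
sed -i 's/^p,r=fit(o,\[.6.*/o=[q for q in o if not (q[1][0]>0 and q[1][2]>0)]\np,r=fit(o,[.6,.1,0]);print("stop",p,np.degrees(p[2]));print(r.round(1).tolist())/' m.py; cat >> m.py <<'E'
p,r=fit(o,[.53,.33,1]);print('rail',p,np.degrees(p[2]));print(r.round(1).tolist())
S=lambda x,y:(293+x/10-.5,218+y/10-.5);T=lambda x,y:(335+x/9-.5,182+y/9-.5)
for n,u,z in[('side',S(45,510),.012),('side',S(548,553),.012),('top',T(35,415),.012),('top',T(485,530),.012),('top',T(567,155),.012),
 ('side',S(150,140),.0715),('side',S(540,240),.0)]:print(n,u,back(n,u,z).round(3))
E
python3 m.py
python3 - <<'E'
from h import *
a=np.radians(-12.1);X=np.array([np.cos(a),np.sin(a)]);Y=np.array([-X[1],X[0]]);b=np.array([.5277,-.3209])
for n in('side','top'):
    im=cv2.imread(f'pics/{n}0.png').copy()
    z0=.032
    def q(pts,z):
        P=np.array([np.r_[p,z] for p in pts]);return proj(n,P)
    o=cv2.resize(im,None,fx=6,fy=6,interpolation=cv2.INTER_CUBIC)
    def dr(poly,c):cv2.polylines(o,[np.int32((poly+.5)*6)],True,c,1)
    for s in(-.04,.04):dr(q([b+X*(s+i*.01)+Y*j*.03 for i,j in((-1,-1),(1,-1),(1,1),(-1,1))],z0),(0,255,255))
    d=b+Y*.096
    dr(q([d+X*i*.083+Y*j*.021 for i,j in((-1,-1),(1,-1),(1,1),(-1,1))],.072),(0,255,0))
    dr(q([b+X*i*.083+Y*j*.021 for i,j in((-1,-1),(1,-1),(1,1),(-1,1))],.072),(255,0,255))
    c=proj(n,np.r_[b,.05])[0];x,y=np.int32(c*6);cv2.imwrite(f'pics/bay_{n}.png',o[y-300:y+200,x-300:x+300])
E
```

```text
stop [ 0.64441079 -0.04716147  0.15365466] 8.803763691728271
[[0.2, 0.4], [-0.1, -0.8], [-0.1, -0.4], [0.7, 0.5], [-0.3, 0.1], [-0.1, 0.5], [0.0, -0.1], [0.3, 0.2]]
side (0.065, 0.021, 0.04) [0.555 0.395 0.04 ]
side (0.065, -0.021, 0.04) [0.587 0.368 0.04 ]
side (-0.065, -0.021, 0.04) [0.508 0.251 0.04 ]
side (-0.065, 0.021, 0.04) [0.476 0.289 0.04 ]
top (0.065, 0.021, 0.04) [0.554 0.394 0.04 ]
top (0.065, -0.021, 0.04) [0.585 0.37  0.04 ]
top (-0.065, -0.021, 0.04) [0.506 0.265 0.04 ]
top (-0.065, 0.021, 0.04) [0.475 0.29  0.04 ]
rail [0.53078667 0.32906909 0.926815  ] 53.10258766535691
[[-0.3, 0.2], [-0.1, -0.1], [-0.2, -2.0], [-0.4, -0.1], [0.1, 0.2], [0.4, -0.4], [0.1, -0.7], [0.0, 0.1]]
side (297.0, 268.5) [ 0.434 -0.356  0.012]
side (347.3, 272.8) [ 0.603 -0.391  0.012]
top (338.3888888888889, 227.61111111111111) [ 0.476 -0.161  0.012]
top (388.3888888888889, 240.38888888888889) [ 0.437 -0.354  0.012]
top (397.5, 198.72222222222223) [ 0.602 -0.386  0.012]
side (307.5, 231.5) [ 0.481 -0.242  0.071]
side (346.5, 241.5) [ 0.624 -0.237  0.   ]
```

View pics/bay_side.png

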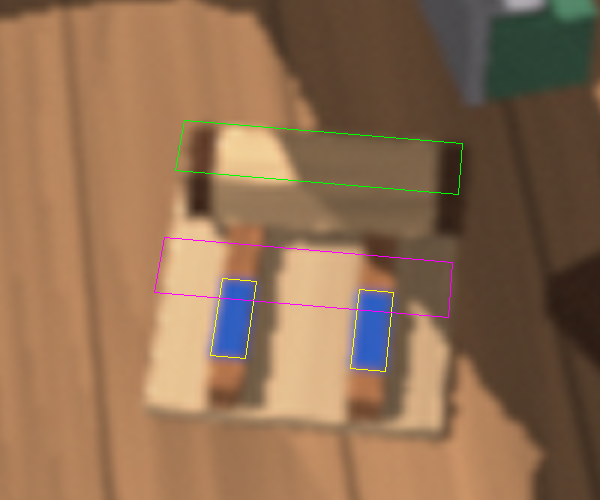

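View pics/bay_top.png

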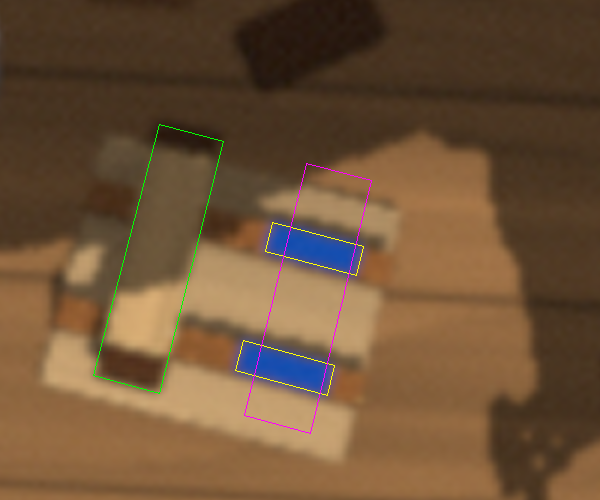

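Both cameras agree:
- bay (0.528, -0.321), yaw about -12°
- stop face (0.644, -0.047), yaw about 8.8°
- rail (0.531, 0.329), yaw about 53°

I'll work out the moves now.

```bash
cat > plan.py <<'E'
import sys,numpy as np
from station import manip
s=manip.observe();R=np.array(s['tool_rot']);p=np.array(s['position'])
yaw=np.degrees(np.arctan2(R[1,0],R[0,0]))
print('t',s['t'],'p',p.round(4),'yaw',yaw.round(2),'z',R[:,2].round(4),'F',np.round(s['wrist_force'],1),'gap',round(s['finger_gap'],3),'j1,j6',np.degrees([s['joint_positions'][0],s['joint_positions'][5]]).round(1))
for a in sys.argv[1:]:
    v=[float(k) for k in a.split(',')]
    d=R.T@(np.array(v[:3])-p)*100
    print(a,'->',d.round(2),'turn',round(-(v[3]-yaw) ,1))
E
python3 plan.py 0.5,-0.05,0.25,133 0.531,0.329,0.2,233.1
```

```text
t 0.1 p [ 0.2374 -0.5508  0.2526] yaw 23.31 z [-3.0e-04  1.2e-03 -1.0e+00] F [-0.1  0.1  0.1] gap 0.997 j1,j6 [-79.2  77.5]
0.5,-0.05,0.25,133 -> [ 43.93 -35.59   0.31] turn -109.7
0.531,0.329,0.2,233.1 -> [ 61.78 -69.17   5.36] turn -209.8
```

>>> {"op": "send_rows", "data": {
  "rows": [
    [[4,-3.2,0,-10],[8,-6.4,0,-20],[12,-9.6,0,-30],[16,-12.8,0,-40],[20,-16,0,-50],[24,-19.2,0,-60],[28,-22.4,0,-70],[32,-25.6,0,-80],[36,-29,0,-90],[40,-32.4,0,-100],[44,-35.6,0.3,-110]]
  ],
  "gripper": 0.2
}}

```text
t: 1.48
position: [0.5012, -0.0483, 0.2503]
tool_rot: [[-0.69, 0.724, 0.0], [0.724, 0.69, -0.0], [-0.0, 0.0, -1.0]]
wrist_force: [0.8, -1.0, 0.1]
finger_gap: 0.799
```

```bash
python3 plan.py 0.531,0.329,0.2,233.1
```

```text
t 1.475 p [ 0.5012 -0.0483  0.2503] yaw 133.65 z [ 3.e-04 -3.e-04 -1.e+00] F [ 0.8 -1.   0.1] gap 0.799 j1,j6 [-20.4  25.9]
0.531,0.329,0.2,233.1 -> [25.24 28.2   5.02] turn -99.5
```

>>> {"op": "send_rows", "data": {
  "rows": [
    [[2.5,2.8,0.5,-10],[5,5.6,1,-20],[7.6,8.5,1.5,-30],[10.1,11.3,2,-40],[12.6,14.1,2.5,-50],[15.1,16.9,3,-60],[17.7,19.7,3.5,-70],[20.2,22.6,4,-80],[22.7,25.4,4.5,-90],[25.2,28.2,5,-99.5],[25.2,28.2,5,-99.5]]
  ]
}}

```text
t: 2.85
position: [0.5321, 0.3287, 0.1988]
tool_rot: [[-0.601, -0.799, -0.002], [-0.799, 0.601, -0.0], [0.001, 0.001, -1.0]]
wrist_force: [-0.0, -0.7, -0.7]
finger_gap: 0.8
```

```bash
python3 plan.py 0.5308,0.329,0.1,233.1 0.5308,0.329,0.03,233.1; python3 - <<'E'
from station import manip
import cv2
for n,(x,y) in(('side',(255,80)),('top',(160,150))):
    d=manip.get_image(n)['img'][:,:,::-1];cv2.imwrite(f'pics/g_{n}.png',cv2.resize(d[y:y+100,x:x+120],None,fx=6,fy=6,interpolation=cv2.INTER_CUBIC))
E
```

```text
t 2.85 p [0.5321 0.3287 0.1988] yaw -126.94 z [-1.9e-03 -4.0e-04 -1.0e+00] F [-0.  -0.7 -0.7] gap 0.8 j1,j6 [ 19.7 -33.3]
0.5308,0.329,0.1,233.1 -> [0.04 0.11 9.89] turn -360.0
0.5308,0.329,0.03,233.1 -> [ 0.03  0.1  16.89] turn -360.0
```

View pics/g_side.png

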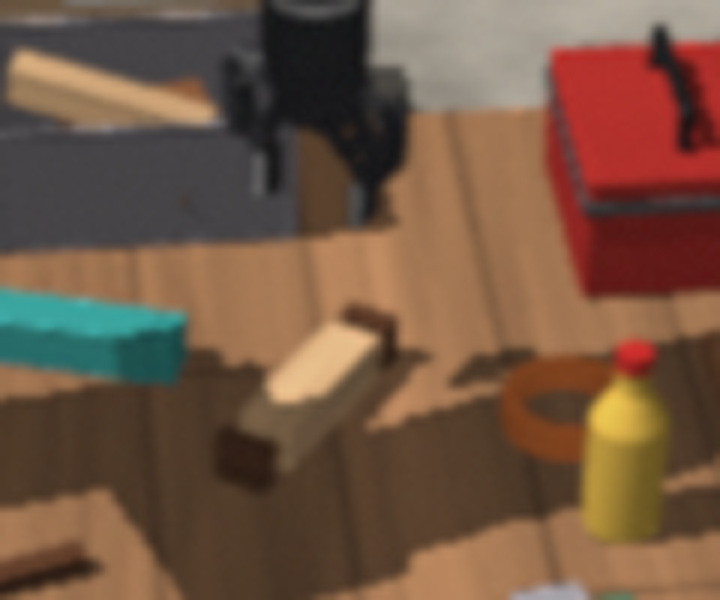

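View pics/g_top.png

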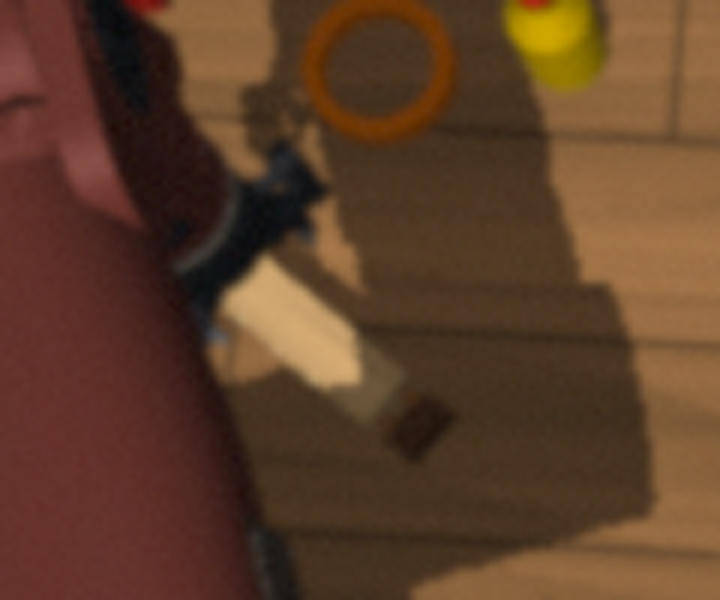

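The jaws straddle the rail's width and the way down is clear, so I'll descend and close.

>>> {"op": "send_rows", "data": {
  "rows": [
    [[0,0.1,5,0],[0,0.1,10,0],[0,0.1,14,0],[0,0.1,16.9,0],[0,0.1,16.9,0],[0,0.1,16.9,0]]
  ],
  "gripper": 0.2
}}

```text
t: 3.7
position: [0.5332, 0.3271, 0.033]
tool_rot: [[-0.605, -0.796, 0.002], [-0.796, 0.605, 0.0], [-0.001, -0.001, -1.0]]
wrist_force: [0.6, 0.5, 1.0]
finger_gap: 0.797
```

```bash
python3 plan.py 0.5308,0.329,0.03,-126.9
```

```text
t 3.7 p [0.5332 0.3271 0.033 ] yaw -127.26 z [ 1.8e-03  4.0e-04 -1.0e+00] F [0.6 0.5 1. ] gap 0.797 j1,j6 [ 19.6 -33.2]
0.5308,0.329,0.03,-126.9 -> [-0.01  0.31  0.3 ] turn -0.4
```

>>> {"op": "send_rows", "data": {
  "rows": [
    [[0,0.2,0.2,0],[0,0.2,0.2,0],[0,0.2,0.2,0]]
  ]
}}

```text
t: 4.08
position: [0.5308, 0.3287, 0.0298]
tool_rot: [[-0.604, -0.797, 0.001], [-0.797, 0.604, 0.0], [-0.0, -0.0, -1.0]]
wrist_force: [-0.1, -0.3, 0.0]
finger_gap: 0.799
```

>>> {"op": "send_rows", "data": {
  "rows": [
    [[0,0,0,0],[0,0,0,0],[0,0,0,0],[0,0,0,0],[0,0,0,0],[0,0,0,0]]
  ],
  "gripper": 1.0
}}

```text
t: 4.82
position: [0.5308, 0.3288, 0.0297]
tool_rot: [[-0.604, -0.797, 0.0], [-0.797, 0.604, 0.0], [-0.001, -0.0, -1.0]]
wrist_force: [-1.2, 0.9, 4.9]
finger_gap: 0.482
```

>>> {"op": "send_rows", "data": {
  "rows": [
    [[0,0,-2,0],[0,0,-4,0],[0,0,-6,0],[0,0,-8,0],[0,0,-8,0]]
  ]
}}

```text
t: 5.45
position: [0.532, 0.3291, 0.1119]
tool_rot: [[-0.605, -0.797, 0.004], [-0.797, 0.605, 0.001], [-0.003, -0.002, -1.0]]
wrist_force: [0.8, -0.3, -2.0]
finger_gap: 0.484
```

```bash
python3 plan.py 0.40,-0.05,0.14,188.8; python3 - <<'E'
from station import manip
import cv2
for n,(x,y) in(('side',(255,80)),('top',(160,150))):
    d=manip.get_image(n)['img'][:,:,::-1];cv2.imwrite(f'pics/l_{n}.png',cv2.resize(d[y:y+100,x:x+120],None,fx=6,fy=6,interpolation=cv2.INTER_CUBIC))
E
```

```text
t 5.45 p [0.532  0.3291 0.1119] yaw -127.19 z [ 0.0036  0.0011 -1.    ] F [ 0.8 -0.3 -2. ] gap 0.484 j1,j6 [ 19.8 -33. ]
0.40,-0.05,0.14,188.8 -> [ 38.17 -12.41  -2.9 ] turn -316.0
```

View pics/l_side.png

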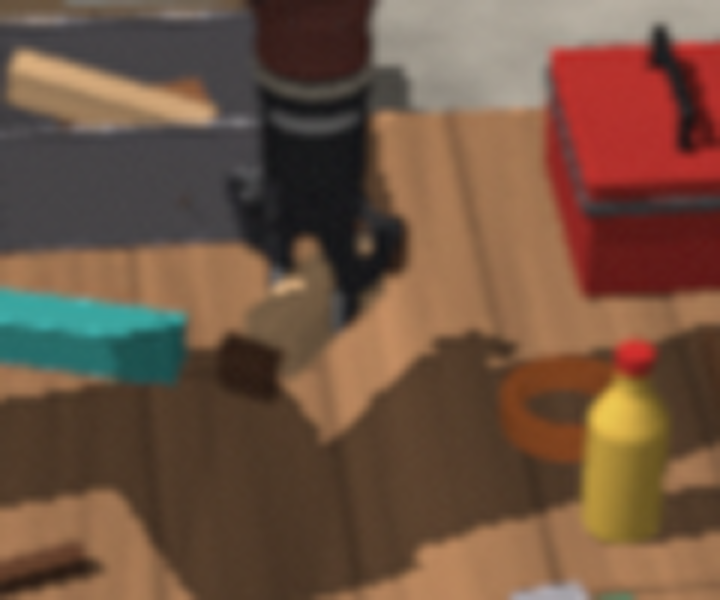

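```bash
python3 -c "
from h import *
print(back('top',(254,160),.075),back('side',(358,158),.075))"; python3 plan.py 0.5,0.2,0.13,-140 0.47,0.1,0.13,-160 0.506,-0.068,0.13,-171.2
```

```text
[0.71101421 0.17690273 0.075     ] [0.72709354 0.15165458 0.075     ]
t 5.55 p [0.5306 0.3286 0.1091] yaw -127.19 z [-1.e-04 -1.e-04 -1.e+00] F [ 0.7 -1.5 -3.1] gap 0.483 j1,j6 [ 19.8 -33. ]
0.5,0.2,0.13,-140 -> [12.09 -5.34 -2.09] turn 12.8
0.47,0.1,0.13,-160 -> [21.87 -8.99 -2.09] turn 32.8
0.506,-0.068,0.13,-171.2 -> [ 33.08 -22.01  -2.09] turn 44.0
```

>>> {"op": "send_rows", "data": {
  "rows": [
    [[4,-1.8,-1,4],[8,-3.6,-2,9],[12.1,-5.3,-2.1,14],[15.3,-6.5,-2.1,20],[18.5,-7.8,-2.1,26],[21.8,-9,-2.1,32],[25.5,-13,-2.1,38],[29.5,-17.5,-2.1,44],[33,-22,-2.1,44],[33,-22,-2.1,44],[33,-22,-2.1,44]]
  ]
}}

```text
t: 6.92
position: [0.5057, -0.067, 0.1293]
tool_rot: [[-0.988, -0.152, -0.002], [-0.152, 0.988, 0.001], [0.002, 0.001, -1.0]]
wrist_force: [0.4, 0.2, -2.9]
finger_gap: 0.482
```

```bash
python3 plan.py 0.506,-0.068,0.05,-171.2;
```

```text
t 6.925 p [ 0.5057 -0.067   0.1293] yaw -171.23 z [-1.8e-03  9.0e-04 -1.0e+00] F [ 0.4  0.2 -2.9] gap 0.482 j1,j6 [-22.3 -31. ]
0.506,-0.068,0.05,-171.2 -> [-0.03 -0.11  7.93] turn -0.0
```

>>> {"op": "send_rows", "data": {
  "rows": [
    [[0,-0.1,3,0],[0,-0.1,6,0],[0,-0.1,7.9,0],[0,-0.1,7.9,0],[0,-0.1,7.9,0],[0,-0.1,7.9,0]]
  ]
}}

```text
t: 7.68
position: [0.5074, -0.0685, 0.0526]
tool_rot: [[-0.988, -0.153, 0.002], [-0.153, 0.988, -0.001], [-0.002, -0.001, -1.0]]
wrist_force: [-0.3, -0.4, -1.9]
finger_gap: 0.482
```

```bash
python3 plan.py; python3 - <<'E'
from station import manip
import cv2,numpy as np
for n,(x,y) in(('side',(290,160)),('top',(270,140))):
    d=manip.get_image(n)['img'][:,:,::-1];a=(255*(d/255.)**.6).astype(np.uint8);cv2.imwrite(f'pics/p_{n}.png',cv2.resize(a[y:y+80,x:x+100],None,fx=8,fy=7.5,interpolation=cv2.INTER_CUBIC))
E
```

```text
t 7.675 p [ 0.5074 -0.0685  0.0526] yaw -171.18 z [ 1.9e-03 -9.0e-04 -1.0e+00] F [-0.3 -0.4 -1.9] gap 0.482 j1,j6 [-22.4 -31.2]
```

View pics/p_side.png

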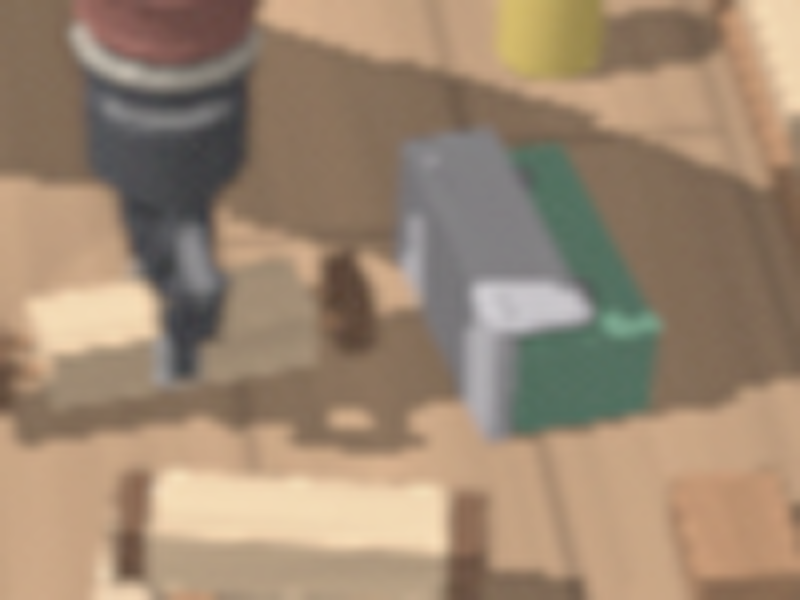

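View pics/p_top.png

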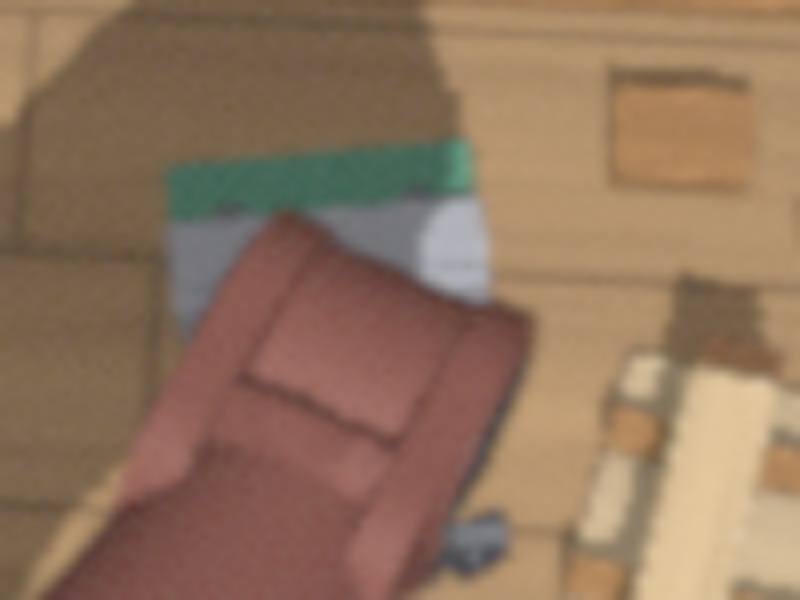

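```bash
python3 -c "
from h import *
c,s=np.cos(.1537),np.sin(.1537)
for z in(0,.08):
  for y in (-.075,.075):
    P=[.6444-s*y,-.0472+c*y,z]; print(np.round(P,3),proj('side',P).round(1),proj('top',P).round(1))
print(back('side',(349,198),.08),back('side',(350,217.7),0))
"
```

```text
[ 0.656 -0.121  0.   ] [[350.1 218.7]] [[330.4 182.7]]
[0.633 0.027 0.   ] [[338.7 193.2]] [[292.8 186.4]]
[ 0.656 -0.121  0.08 ] [[351.4 203.3]] [[330.9 177.5]]
[0.633 0.027 0.08 ] [[339.6 178. ]] [[291.5 181.3]]
[ 0.65160901 -0.09150998  0.08      ] [ 0.65625485 -0.1157191   0.        ]
```

The view shows the rail level at about (345,205) in side, square to the plate and about 14 cm from the face. I'll approach, then push slowly.

>>> {"op": "send_rows", "data": {
  "rows": [
    [[-1,0,0.2,0],[-2,0,0.2,0],[-3,0,0.2,0],[-3.3,0,0.2,0],[-3.6,0,0.2,0],[-3.9,0,0.2,0],[-4.2,0,0.2,0],[-4.2,0,0.2,0]]
  ]
}}

```text
t: 8.78
position: [0.5475, -0.0618, 0.0492]
tool_rot: [[-0.988, -0.153, -0.001], [-0.153, 0.988, -0.0], [0.001, 0.0, -1.0]]
wrist_force: [-4.8, -0.0, -0.4]
finger_gap: 0.484
```

>>> {"op": "send_rows", "data": {
  "rows": [
    [[-0.3,0,0,0],[-0.6,0,0,0],[-0.6,0,0,0]]
  ]
}}

```text
t: 9.15
position: [0.5535, -0.0609, 0.0492]
tool_rot: [[-0.988, -0.153, -0.001], [-0.153, 0.988, -0.0], [0.001, 0.0, -1.0]]
wrist_force: [-5.0, 0.4, -1.2]
finger_gap: 0.479
```

>>> {"op": "send_rows", "data": {
  "rows": [
    [[-0.2,0,0,0],[-0.4,0,0,0],[-0.6,0,0,0],[-0.6,0,0,0]]
  ]
}}

```text
t: 9.65
position: [0.5583, -0.06, 0.0488]
tool_rot: [[-0.988, -0.153, -0.004], [-0.153, 0.988, -0.0], [0.004, 0.0, -1.0]]
wrist_force: [-10.1, -1.2, 2.0]
finger_gap: 0.481
```

>>> {"op": "send_rows", "data": {
  "rows": [
    [[-0.15,0,0,0],[-0.3,0,0,0],[-0.3,0,0,0]]
  ]
}}

```text
t: 10.02
position: [0.5585, -0.0597, 0.0482]
tool_rot: [[-0.988, -0.152, -0.01], [-0.152, 0.988, -0.001], [0.01, 0.001, -1.0]]
wrist_force: [-25.1, -4.5, 9.6]
finger_gap: 0.478
```

>>> {"op": "send_rows", "data": {
  "rows": [
    [[-0.1,0,0,0],[-0.1,0,0,0]]
  ]
}}

```text
t: 10.28
position: [0.5586, -0.0597, 0.0482]
tool_rot: [[-0.988, -0.152, -0.012], [-0.152, 0.988, -0.001], [0.012, 0.001, -1.0]]
wrist_force: [-32.2, -4.7, 13.8]
finger_gap: 0.484
```

```bash
python3 plan.py; python3 - <<'E'
from station import manip
import cv2,numpy as np
for n,(x,y) in(('side',(290,160)),):
    d=manip.get_image(n)['img'][:,:,::-1];a=(255*(d/255.)**.6).astype(np.uint8);cv2.imwrite(f'pics/q_{n}.png',cv2.resize(a[y:y+70,x:x+80],None,fx=10,fy=8.5,interpolation=cv2.INTER_CUBIC))
E
```

```text
t 10.275 p [ 0.5586 -0.0597  0.0482] yaw -171.28 z [-0.0116 -0.0011 -0.9999] F [-32.2  -4.7  13.8] gap 0.484 j1,j6 [-19.3 -28. ]
```

View pics/q_side.png

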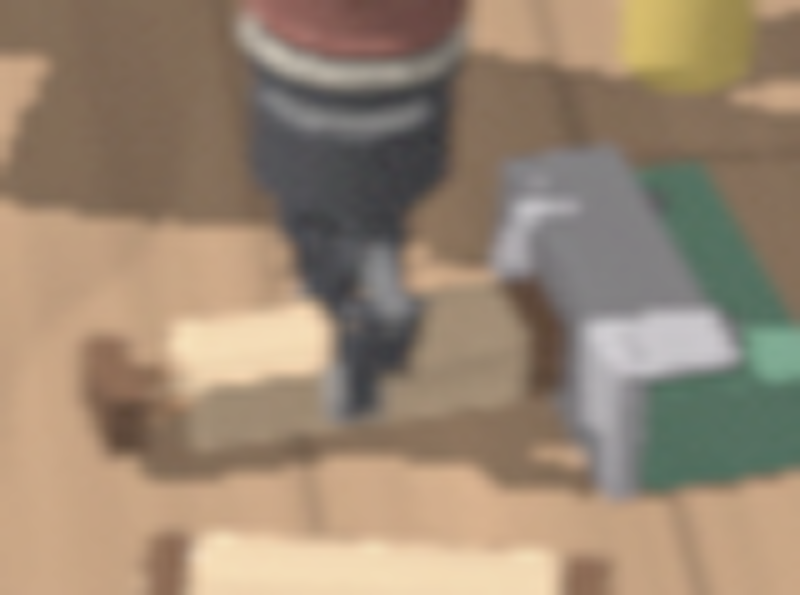

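Side shows the cap at (343,199) tight between the wood and the plate, with 32 N and no travel, so it is home. The other cap still stands off. I'll back away, lift and turn round.

>>> {"op": "send_rows", "data": {
  "rows": [
    [[1,0,0,0],[3,0,-0.5,0],[6,0,-2,0],[9,0,-4,0],[11,0,-6,0],[12,0,-6,0],[12,0,-6,0]]
  ]
}}

```text
t: 11.2
position: [0.4453, -0.0778, 0.1088]
tool_rot: [[-0.988, -0.153, 0.001], [-0.153, 0.988, -0.0], [-0.001, -0.0, -1.0]]
wrist_force: [-0.1, -0.5, -2.6]
finger_gap: 0.483
```

>>> {"op": "send_rows", "data": {
  "rows": [
    [[0,0,0,9],[0,0,0,18],[0,0,0,27],[0,0,0,36],[0,0,0,45],[0,0,0,54],[0,0,0,63],[0,0,0,72],[0,0,0,81],[0,0,0,90],[0,0,0,90]]
  ]
}}

```text
t: 12.58
position: [0.4454, -0.0775, 0.1083]
tool_rot: [[-0.154, 0.988, -0.001], [0.988, 0.154, 0.001], [0.001, -0.001, -1.0]]
wrist_force: [0.4, -0.4, -2.5]
finger_gap: 0.478
```

>>> {"op": "send_rows", "data": {
  "rows": [
    [[0,0,0,9],[0,0,0,18],[0,0,0,27],[0,0,0,36],[0,0,0,45],[0,0,0,54],[0,0,0,63],[0,0,0,72],[0,0,0,81],[0,0,0,90],[0,0,0,90],[0,0,0,90]]
  ]
}}

```text
t: 14.08
position: [0.4453, -0.0777, 0.109]
tool_rot: [[0.987, 0.158, -0.0], [0.158, -0.987, 0.0], [-0.0, -0.0, -1.0]]
wrist_force: [0.1, -0.1, -2.1]
finger_gap: 0.482
```

```bash
python3 plan.py 0.506,-0.068,0.05,8.8
```

```text
t 14.075 p [ 0.4453 -0.0777  0.109 ] yaw 9.1 z [-2.e-04  1.e-04 -1.e+00] F [ 0.1 -0.1 -2.1] gap 0.482 j1,j6 [-26.6 144.3]
0.506,-0.068,0.05,8.8 -> [6.14 0.   5.9 ] turn 0.3
```

>>> {"op": "send_rows", "data": {
  "rows": [
    [[2,0,2,0.3],[4,0,4,0.3],[6,0,5.9,0.3],[7,0,5.9,0.3],[8,0,5.9,0.3],[8,0,5.9,0.3],[8,0,5.9,0.3]]
  ]
}}

```text
t: 14.95
position: [0.5243, -0.0657, 0.0509]
tool_rot: [[0.989, 0.148, 0.001], [0.148, -0.989, -0.0], [0.0, 0.0, -1.0]]
wrist_force: [0.6, -0.2, -2.6]
finger_gap: 0.485
```

>>> {"op": "send_rows", "data": {
  "rows": [
    [[0.4,0,0,0],[0.8,0,0,0],[1.1,0,0,0],[1.4,0,0,0],[1.7,0,0,0],[2,0,0,0],[2.3,0,0,0],[2.6,0,0,0],[2.6,0,0,0]]
  ]
}}

```text
t: 16.08
position: [0.5496, -0.0617, 0.0501]
tool_rot: [[0.989, 0.148, -0.001], [0.148, -0.989, -0.0], [-0.001, -0.0, -1.0]]
wrist_force: [-5.2, -0.4, -0.6]
finger_gap: 0.482
```

>>> {"op": "send_rows", "data": {
  "rows": [
    [[0.2,0,0,0],[0.4,0,0,0],[0.6,0,0,0],[0.6,0,0,0]]
  ]
}}

```text
t: 16.58
position: [0.5554, -0.0607, 0.0501]
tool_rot: [[0.989, 0.148, -0.001], [0.148, -0.989, -0.0], [-0.001, -0.0, -1.0]]
wrist_force: [-4.7, 0.1, -0.0]
finger_gap: 0.486
```

>>> {"op": "send_rows", "data": {
  "rows": [
    [[0.2,0,0,0],[0.4,0,0,0],[0.6,0,0,0],[0.6,0,0,0]]
  ]
}}

```text
t: 17.08
position: [0.5614, -0.0598, 0.0501]
tool_rot: [[0.989, 0.148, -0.001], [0.148, -0.989, 0.0], [-0.001, -0.0, -1.0]]
wrist_force: [-5.4, 0.1, -0.6]
finger_gap: 0.484
```

>>> {"op": "send_rows", "data": {
  "rows": [
    [[0.15,0,0,0],[0.3,0,0,0],[0.3,0,0,0]]
  ]
}}

```text
t: 17.45
position: [0.564, -0.0593, 0.05]
tool_rot: [[0.989, 0.148, -0.002], [0.148, -0.989, 0.0], [-0.002, -0.0, -1.0]]
wrist_force: [-6.8, -0.3, 0.5]
finger_gap: 0.484
```

>>> {"op": "send_rows", "data": {
  "rows": [
    [[0.15,0,0,0],[0.3,0,0,0],[0.3,0,0,0]]
  ]
}}

```text
t: 17.82
position: [0.5642, -0.0592, 0.0498]
tool_rot: [[0.989, 0.147, -0.008], [0.147, -0.989, -0.001], [-0.008, -0.0, -1.0]]
wrist_force: [-24.9, -2.7, 10.8]
finger_gap: 0.486
```

>>> {"op": "send_rows", "data": {
  "rows": [
    [[0.15,0,0,0],[0.15,0,0,0],[0.15,0,0,0]]
  ]
}}

```text
t: 18.2
position: [0.5643, -0.0591, 0.0497]
tool_rot: [[0.989, 0.147, -0.011], [0.147, -0.989, -0.001], [-0.011, -0.0, -1.0]]
wrist_force: [-33.1, -5.1, 17.7]
finger_gap: 0.485
```

```bash
python3 plan.py; python3 - <<'E'
from station import manip
import cv2,numpy as np
for n,(x,y) in(('side',(290,160)),):
    d=manip.get_image(n)['img'][:,:,::-1];a=(255*(d/255.)**.6).astype(np.uint8);cv2.imwrite(f'pics/r_{n}.png',cv2.resize(a[y:y+70,x:x+80],None,fx=10,fy=8.5,interpolation=cv2.INTER_CUBIC))
E
```

```text
t 18.2 p [ 0.5643 -0.0591  0.0497] yaw 8.44 z [-0.0111 -0.0013 -0.9999] F [-33.1  -5.1  17.7] gap 0.485 j1,j6 [-19.  152.5]
```

View pics/r_side.png

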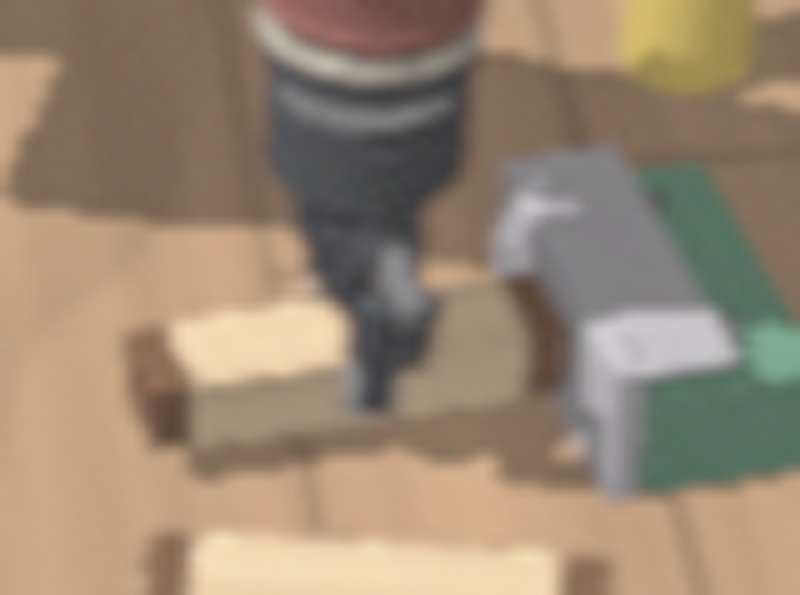

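Side shows both caps tight to the wood, with 33 N and no travel. The two home distances, 86.8 and 81.0 mm, put the rail's centre about 2.9 mm towards tool -x. I'll retract and go above the bay.

>>> {"op": "send_rows", "data": {
  "rows": [
    [[-1,0,0,0],[-3,0,-1,0],[-6,0,-3,0],[-9,0,-6,0],[-11,0,-9,0],[-11,0,-12,0],[-11,0,-12,0],[-11,0,-12,0]]
  ]
}}

```text
t: 19.25
position: [0.4605, -0.0749, 0.1694]
tool_rot: [[0.989, 0.148, -0.0], [0.148, -0.989, 0.0], [-0.0, -0.0, -1.0]]
wrist_force: [-0.4, 0.1, -2.5]
finger_gap: 0.486
```

```bash
python3 plan.py 0.5305,-0.3215,0.15,-12
```

```text
t 19.25 p [ 0.4605 -0.0749  0.1694] yaw 8.51 z [-2.e-04  2.e-04 -1.e+00] F [-0.4  0.1 -2.5] gap 0.486 j1,j6 [-25.4 146.1]
0.5305,-0.3215,0.15,-12 -> [ 3.27 25.42  1.93] turn 20.5
```

>>> {"op": "send_rows", "data": {
  "rows": [
    [[0,4,0,3],[0.5,9,0,7],[1,14,0,11],[2,19,0,16],[3,23,0.5,20],[3.3,25.4,1.9,20.5],[3.3,25.4,1.9,20.5],[3.3,25.4,1.9,20.5],[3.3,25.4,1.9,20.5]]
  ]
}}

```text
t: 20.38
position: [0.5308, -0.3205, 0.1515]
tool_rot: [[0.978, -0.207, 0.0], [-0.207, -0.978, -0.0], [0.0, 0.0, -1.0]]
wrist_force: [-0.1, -0.6, -3.4]
finger_gap: 0.48
```

```bash
python3 plan.py 0.5305,-0.3215,0.075,-12
```

```text
t 20.375 p [ 0.5308 -0.3205  0.1515] yaw -11.94 z [ 1.e-04 -0.e+00 -1.e+00] F [-0.1 -0.6 -3.4] gap 0.48 j1,j6 [-43.2 148.7]
0.5305,-0.3215,0.075,-12 -> [-0.01  0.1   7.65] turn 0.1
```

>>> {"op": "send_rows", "data": {
  "rows": [
    [[0,0.1,3,0],[0,0.1,5.5,0],[0,0.1,7.5,0],[0,0.1,7.5,0],[0,0.1,7.5,0],[0,0.1,7.5,0]]
  ]
}}

```text
t: 21.12
position: [0.5312, -0.3229, 0.0777]
tool_rot: [[0.978, -0.208, 0.002], [-0.208, -0.978, -0.002], [0.002, 0.001, -1.0]]
wrist_force: [-0.3, -0.8, -2.4]
finger_gap: 0.483
```

```bash
python3 plan.py 0.5305,-0.3215,0.062,-12; python3 - <<'E'
from h import *
from station import manip
z0=manip.observe()['position'][2]-.0098
a=np.radians(-12);X=np.array([np.cos(a),np.sin(a)]);Y=np.array([-X[1],X[0]]);b=np.array([.5277,-.3209])
for n in('side','top'):
    im=manip.get_image(n)['img'][:,:,::-1]
    o=cv2.resize(im,None,fx=8,fy=8,interpolation=cv2.INTER_CUBIC)
    for c,d,L,z in((( 255,0,255),b,.083,z0+.02),((0,255,0),b,.065,z0+.02),((255,255,0),b,.083,z0-.02),((0,255,0),b+Y*.096,.083,.072)):
        P=np.array([np.r_[d+X*i*L+Y*j*.021,z] for i,j in((-1,-1),(1,-1),(1,1),(-1,1))]);cv2.polylines(o,[np.int32((proj(n,P)+.5)*8)],True,c,1)
    x,y=np.int32(proj(n,np.r_[b,.05])[0]*8);cv2.imwrite(f'pics/s_{n}.png',o[y-300:y+250,x-300:x+300])
E
```

```text
t 21.125 p [ 0.5312 -0.3229  0.0777] yaw -11.99 z [ 0.0015 -0.0015 -1.    ] F [-0.3 -0.8 -2.4] gap 0.483 j1,j6 [-43.3 148.7]
0.5305,-0.3215,0.062,-12 -> [-0.1  -0.13  1.57] turn 0.0
```

View pics/s_side.png

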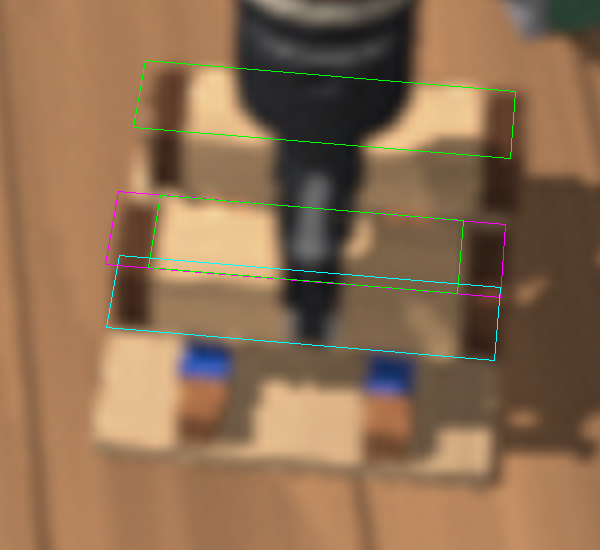

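View pics/s_top.png

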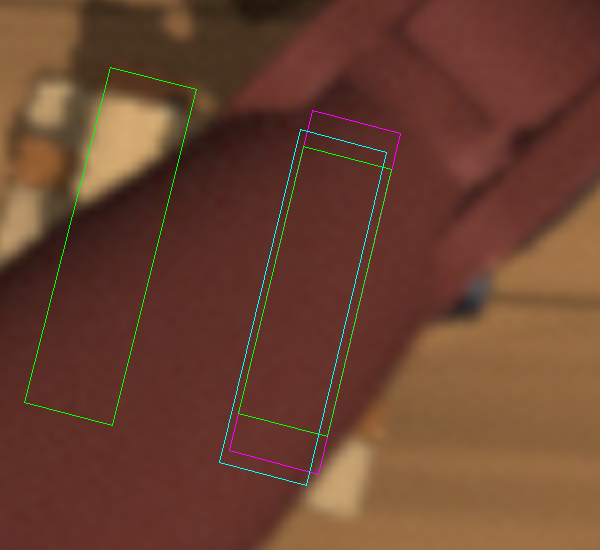

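Side shows the held rail over the blue patches, parallel to the finished rail and within about 1 mm of the overlay. Now I'll lower it gently.

>>> {"op": "send_rows", "data": {
  "rows": [
    [[0,0,0.3,0],[0,0,0.6,0],[0,0,0.8,0],[0,0,0.9,0],[0,0,1.0,0],[0,0,1.0,0]]
  ]
}}

```text
t: 21.98
position: [0.5305, -0.3224, 0.0663]
tool_rot: [[0.978, -0.208, -0.0], [-0.208, -0.978, -0.0], [-0.0, 0.0, -1.0]]
wrist_force: [0.6, 0.2, -2.4]
finger_gap: 0.48
```

```bash
python3 plan.py 0.5305,-0.3215,0.062,-12
```

```text
t 21.975 p [ 0.5305 -0.3224  0.0663] yaw -11.99 z [-0.e+00 -1.e-04 -1.e+00] F [ 0.6  0.2 -2.4] gap 0.48 j1,j6 [-43.3 148.7]
0.5305,-0.3215,0.062,-12 -> [-0.02 -0.08  0.43] turn 0.0
```

>>> {"op": "send_rows", "data": {
  "rows": [
    [[0,-0.1,0.1,0],[0,-0.1,0.2,0],[0,-0.1,0.3,0],[0,-0.1,0.3,0],[0,-0.1,0.3,0]]
  ]
}}

```text
t: 22.6
position: [0.5308, -0.3214, 0.0633]
tool_rot: [[0.978, -0.208, 0.0], [-0.208, -0.978, -0.0], [0.0, 0.0, -1.0]]
wrist_force: [1.0, 0.3, -1.9]
finger_gap: 0.488
```

>>> {"op": "send_rows", "data": {
  "rows": [
    [[0,0,0.1,0],[0,0,0.1,0],[0,0,0.1,0]]
  ]
}}

```text
t: 22.98
position: [0.5308, -0.3214, 0.0623]
tool_rot: [[0.978, -0.208, 0.0], [-0.208, -0.978, -0.0], [0.0, 0.0, -1.0]]
wrist_force: [-0.0, 0.0, -2.3]
finger_gap: 0.483
```

>>> {"op": "send_rows", "data": {
  "rows": [
    [[0,0,0.1,0],[0,0,0.1,0],[0,0,0.1,0]]
  ]
}}

```text
t: 23.35
position: [0.5308, -0.3215, 0.0617]
tool_rot: [[0.978, -0.208, 0.0], [-0.208, -0.978, -0.0], [0.0, 0.0, -1.0]]
wrist_force: [-1.3, 1.9, 2.4]
finger_gap: 0.477
```

>>> {"op": "send_rows", "data": {
  "rows": [
    [[0,0,0.05,0],[0,0,0.1,0],[0,0,0.1,0]]
  ]
}}

```text
t: 23.72
position: [0.5308, -0.3215, 0.0616]
tool_rot: [[0.978, -0.208, 0.0], [-0.208, -0.978, -0.001], [0.0, 0.001, -1.0]]
wrist_force: [-4.4, 4.4, 11.3]
finger_gap: 0.482
```

It is seated at the expected height, with 11 N of contact. I'll ease off, open partway and withdraw.

>>> {"op": "send_rows", "data": {
  "rows": [
    [[0,0,-0.1,0],[0,0,-0.1,0]]
  ]
}}

```text
t: 23.98
position: [0.5309, -0.3215, 0.0617]
tool_rot: [[0.978, -0.208, 0.0], [-0.208, -0.978, -0.0], [0.0, 0.0, -1.0]]
wrist_force: [-2.4, 1.5, 5.7]
finger_gap: 0.48
```

>>> {"op": "send_rows", "data": {
  "rows": [
    [[0,0,0,0],[0,0,0,0],[0,0,0,0],[0,0,0,0],[0,0,0,0],[0,0,0,0]]
  ],
  "gripper": 0.25
}}

```text
t: 24.72
position: [0.5308, -0.3214, 0.0613]
tool_rot: [[0.978, -0.208, 0.0], [-0.208, -0.978, -0.0], [0.0, 0.0, -1.0]]
wrist_force: [-0.1, -0.3, 0.2]
finger_gap: 0.751
```

>>> {"op": "send_rows", "data": {
  "rows": [
    [[0,0,-1,0],[0,0,-3,0],[0,0,-7,0],[0,0,-12,0],[0,0,-16,0],[-4,0,-18,0],[-10,4,-18,0],[-15,9,-18,0],[-15,15,-18,0],[-15,20,-18,0],[-15,20,-18,0],[-15,20,-18,0]]
  ]
}}

```text
t: 26.22
position: [0.3425, -0.4858, 0.2425]
tool_rot: [[0.978, -0.208, 0.0], [-0.208, -0.978, -0.001], [0.001, 0.0, -1.0]]
wrist_force: [-0.3, -0.2, -0.4]
finger_gap: 0.752
```

```bash
python3 plan.py; python3 - <<'E'
from h import *
from station import manip
a=np.radians(-12);X=np.array([np.cos(a),np.sin(a)]);Y=np.array([-X[1],X[0]]);b=np.array([.5277,-.3209])
for n in('side','top'):
    im=manip.get_image(n)['img'][:,:,::-1];cv2.imwrite(f'pics/f_{n}.png',im)
    o=cv2.resize(im,None,fx=8,fy=8,interpolation=cv2.INTER_CUBIC)
    for c,d,L,z in((( 255,0,255),b,.083,.072),((0,255,0),b,.065,.072),((255,255,0),b,.083,.032)):
        P=np.array([np.r_[d+X*i*L+Y*j*.021,z] for i,j in((-1,-1),(1,-1),(1,1),(-1,1))]);cv2.polylines(o,[np.int32((proj(n,P)+.5)*8)],True,c,1)
    x,y=np.int32(proj(n,np.r_[b,.05])[0]*8);cv2.imwrite(f'pics/v_{n}.png',o[y-300:y+250,x-300:x+300])
E
```

```text
t 26.225 p [ 0.3425 -0.4858  0.2425] yaw -12.02 z [ 5.e-04 -6.e-04 -1.e+00] F [-0.3 -0.2 -0.4] gap 0.752 j1,j6 [-67.4 124.6]
```

View pics/v_side.png

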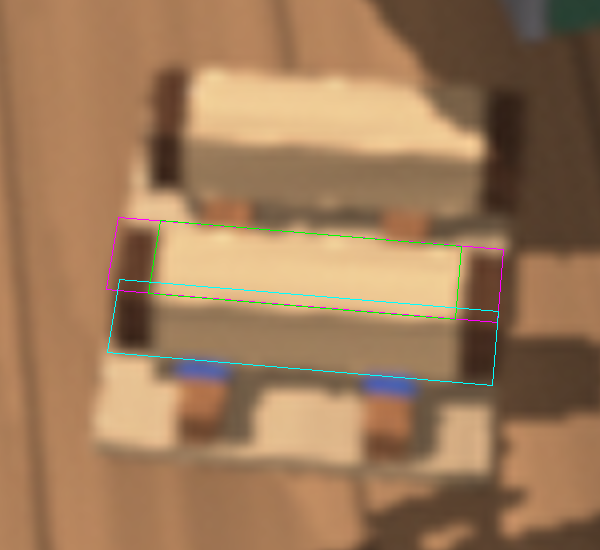

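View pics/v_top.png

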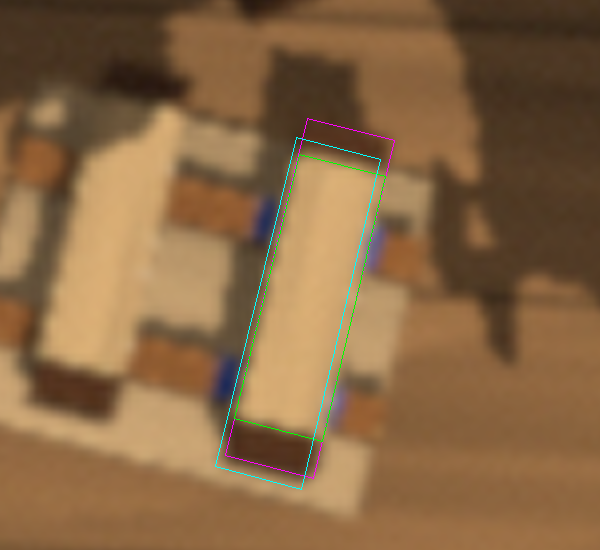

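View pics/f_top.png

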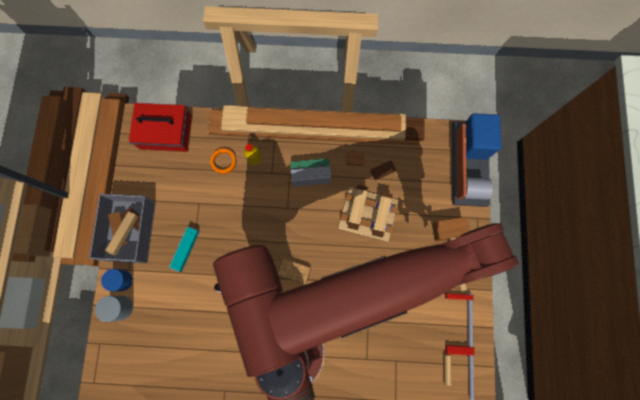

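Both views show the rail inside the overlay, about 1 to 2 mm off. It is parallel to the finished rail, both caps are home, blue shows evenly on both sides and the bystanders are in place. The arm is clear, so I'll hand in.

```bash
python3 -c "
from station import manip
import cv2,numpy as np
a=cv2.imread('pics/side0.png')[:,:,::-1].astype(int);b=cv2.imread('pics/f_side.png')[:,:,::-1].astype(int)
print('vel',np.round(manip.observe()['joint_velocities'],3))
print(manip.hand_in())"
```

```text
vel [ 0.005 -0.004 -0.007 -0.004 -0.    -0.001]
the job is handed in; nothing more can be done
None
```

The rail is finished and lying in the free bay, and I handed the job in at about 26 s. No verdict was given.

- **Caps:** I held the rail by its pale wood and pressed each cap against the stop, turning the rail half round in between. Each cap slid at about 5–7 N, then stopped solid. The wrist force read about 33 N total on the first and 38 N on the second, with no further travel. The camera shows no gap at either end.
- **Placing:** I lowered the rail onto the bearers until it touched at the expected height, then let go and backed away.
- **Final checks:**
    - Both cameras put the rail within about 1–2 mm of the bay's middle and parallel to the finished rail.
    - The finished rail and the other things looked undisturbed. I judged that by eye and ran no pixel comparison.
- **Disagreement:** My first distances to the stop face differed by 6 mm between the two pushes. I read this as the rail sitting about 3 mm off-centre in the grip and corrected for it when placing.
- **Unresolved:** In the side view the finished rail looked about 5 mm further along its length than I expected, but the top view did not show this. I aimed at the blue patches.

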